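# Catch the pepper mill's carriage on the service slide

### The arm

A 6-joint arm with a two-finger parallel gripper is mounted at the origin on the work surface. World frame = base frame: x ahead of the robot, y to its left, z up, the work surface at z = 0. Lengths are in mm, angles in rad, forces in N, time in s.
With the tool pointing down it reaches from about 350 to 975 mm from the base axis. Payload 7.1 kg.
Tool frame: the origin (TCP) lies midway between the tips of the shut fingers; the grasp point (between the pads) lies 19 mm behind it; z points along the fingers, y is the line along which they close (so a half turn about z gives the same grasp; the last joint's range is limited). The gripper opens to 88 mm and grips with 3 to 60 N. Pads are 20 mm wide; open, the fingers measure 115 mm over their backs; the gripper's body (75 mm by 178 mm) begins 61 mm behind the grasp point.
Start: joints at [-1.354, 0.423, 1.63, -0, 1.089, -0.019], TCP at [146.032, -607.683, 183.875] pointing down, gripper open.
Joint ranges: [-3, 3], [-0.9, 2.11], [0.09, 2.58], [-1.31, 4.45], [0.11, 2.69], [-2.54, 2.54]. Speed limits (rad/s): [2.39, 2.39, 3.01, 3.14, 3.14, 3.14].

### API

Orientations are given as a rotation vector (axis times angle).
In Python, from workcell import ctrl gives the robot as it stands.
- The arm moves only by the shell command python3 -m pendant 'ROWS'. ROWS is a JSON object of lists of equal length, an entry for each row: "grip": the opening, from -1 (shut) to 1 (fully open); "linear": the shift along the tool's x, y, z in mm, a list of three; "angular": the turn, a rotation vector about the tool's x, y, z in rad, a list of three. In form: {"grip": [grip, ...], "linear": [[tx, ty, tz], ...], "angular": [[ax, ay, az], ...]}. A call has 1 to 12 rows; each row shifts and turns the commanded pose from where the row before left it, along the tool's axes as they then stand; what a row does not reach is not made up. A row lasts 1/12 s, in which the tool goes at most 41.7 mm and 7.16 degrees, less where a joint would pass 70% of its speed; a pose out of reach is approached as far as the arm can. A call with a gripper value outside its range is refused whole. The fingers move at their own pace and stop on an object; the grip force is fixed at half the most. Time passes only in rows, so rows that do not move let the fingers close. It gives the time, the measured TCP pose, the force, the opening and the grip force at its end, in the units of the state.
- ctrl.get_obs(): the state, without advancing time (a new reading comes with each control period).
- ctrl.get_image(name): name is "scene" or "top" or "wrist"; returns the picture (480x640x3 uint8, red, green, blue); there is no depth.
- ctrl.camera_params(name): a dict with "vfov" (degrees; the focal length in pixels is half the picture's height over the tangent of half this angle, whatever the lens; pixels are square), "cx", "cy" (the principal point, pixels), "R" (3x3) and "t" (3): a world point X has camera coordinates R X + t; the wrist camera has in their place "T_tool_cam" (4x4, takes a point from camera to tool coordinates, whose origin is the TCP and whose axes are the flange's). Camera axes: x right, y down, z forward; pixel columns grow to the right and rows downward; lengths in mm; the calibration is good to about 2 mm. A picture is of the moment at which its call begins: read the wrist's pose just before it. camera_params takes no time and is no camera call.
- ctrl.close_job(): hands the job in; it is judged then, once.
The state is a dict: "t": time; "qpos": joint angles; "qvel": joint speeds; "joint_torque": joint torques, N m; "ee_pos": TCP position; "orientation": TCP orientation; "ft_force": force on the tool from outside, world axes, zero at the start; "moment": the same for the moment, N m; "width": finger opening in mm; "grasp_force": force on a finger pad.
Only numpy, scipy, OpenCV 4.12 (cv2) and the standard library are available. Lean on these libraries where they do the work, as an engineer would, in place of code of your own. Each camera call takes 0.05 s, during which the arm holds its last target. There are 200 camera calls.

### The job

Draw the bolt back all the way so that the small serving carriage rolls freely down the sloping service slide, then catch it gently by its post on the lower part of the way and hold it still for two seconds, a few centimetres or more clear of the end stop. Then ease it down against the end stop and let go of it. The narrow-footed pepper mill riding on it must stay standing and must not be touched, and the bowl, jar and crate stay where they are.

Things in the scene. Friction and masses are not known exactly. Their poses are not given: they have to be found in the camera images.
- slide: Service slide fixed to the table: two aluminium rails, 740 mm long, 100 mm wide. Origin on the table under their middle; x points downhill along the rails (robot's left to right), y away from the robot, z up. The rails fall 0.06 rad towards +x. End stop at x = 305 mm, 55 mm high. Bolt bracket on the robot's side: x -302 to -252, y -140 to -60, 46 mm high.
- carriage (a joint): Carriage's roll down the rails, m: 0 bolted at the top, 0.42 dead against the end stop; 1 m of travel is 0.998 m in the slide's x, -0.060 m in z. Cannot leave the rails. Nominal 0.6 kg without the mill (varies by a quarter), rolling friction 0.06 N plus 1.6 N per m/s. Freed, it sets off at about 0.5 m/s2, nears 0.2 to 0.3 m/s, runs for about 2 s.
- post_top (a point): Centre of the top of the carriage's upright steel post (16 mm thick, 145 mm tall), near its downhill end, for catching it from above. Starts at x -155, y 0, z 230 mm in the slide's frame and moves with the carriage. The deck, a level steel tray 200 x 100 mm with an 8 mm rim, lies 145 mm lower, its centre 85 mm uphill of the post.
- bolt (a joint): How far the bolt is drawn back, m: 0 shut (its rod blocks the carriage), 0.04 fully back. It slides level along the slide's -y (towards the robot), frees the carriage at about 0.017, takes about 2 N and stays where left.
- bolt_knob (a point): Centre of the top of the bolt's upright black knob, 18 mm thick, graspable over its upper 45 mm. With the bolt shut at x -286, y -102, z 109 mm in the slide's frame; it moves with the bolt.
- mill: Dark wooden pepper mill loose on the deck, about 130 mm uphill of the post. 153 mm tall, 38 mm at its widest, foot only 29 mm across, nominal 0.2 kg, centre of mass about 85 mm up: it topples if the deck slows at over about 1.5 m/s2 for long or its speed jumps by about 0.15 m/s. Origin at the centre of its foot, z up its axis.
- bowl: Steel bowl, 110 mm across, 60 mm high, on the table between the robot and the slide. Leave alone.
- jar: Glass jar, 70 mm across, 100 mm high, on the table between the robot and the slide. Leave alone.
- crate: Red plastic crate, 260 x 200 x 120 mm, on the table to the robot's right. Leave alone.

How it is judged (in metres and radians):
On the way, in this order (a step that is already met when the one before it is completed fails the run):
1. the carriage rolls freely down the slide (value of joint carriage above 0.06 m and velocity of joint carriage above 0.12 m/s), for 0.1 s.
2. it is caught and held still by the gripper on the lower part of the slide, clear of the end stop, for a second (value of joint carriage between 0.15 and 0.4 m and velocity of joint carriage between -0.03 and 0.03 m/s), for 1 s.
At the end, for the whole second after the job is handed in: The carriage rests against the end stop (within 10 mm), let go of, the bolt is back (over 20 mm), and the mill stands upright (within 0.08 rad) at rest on the deck (value of joint carriage above 0.41 m and velocity of joint carriage below 0.02 m/s and value of joint bolt above 0.02 m and angle between mill's own z axis and vertical below 0.08 rad and linear speed of mill below 0.03 m/s and distance between mill and post_top below 0.225 m and height (world z) of mill above 0.045 m); the robot touches nothing.
It fails at once if the mill topples (angle between mill's own z axis and vertical above 0.25 rad).
It fails at once if the robot touches the mill (contact force between any of the fingers, the arm and mill above 0.5 N).
It fails at once if the carriage runs into the end stop at speed (value of joint carriage above 0.405 m and velocity of joint carriage above 0.15 m/s).
It fails at once if a bystander is moved (distance of any of bowl, jar, crate from where it was at the start of the episode above 0.02 m).
It also fails if it takes over 45 s, if anything falls off the work surface, if the arm or the gripper's body presses on something with over 40 N, if the wrist force passes 120 N, or if a joint passes its speed limit or range.

## Working session

There is one attempt and no reset: what is moved stays moved. The work goes in short steps, Python scripts to look and compute and a shell command to move; the robot and the scene stay as the last step left them, time stands still between calls to the robot, and variables do not carry over. Pictures are saved under pics/ and viewed, at most 12 in all, crops included, and the job is handed in when it is done.

```bash
mkdir -p pics; python3 - <<'E'
from workcell import ctrl
import cv2,numpy as np
np.set_printoptions(precision=4,suppress=True)
print(ctrl.get_obs())
for n in("scene","top"):
    cv2.imwrite(f"pics/{n}0.png",ctrl.get_image(n)[:,:,::-1]); print(n,ctrl.camera_params(n))
print(ctrl.camera_params("wrist"))
E
```

```text
{'t': 0.0, 'qpos': array([-1.354 ,  0.4238,  1.6307, -0.    ,  1.0886, -0.019 ]), 'qvel': array([ 0.0011, -0.0016, -0.0004, -0.0011,  0.001 ,  0.0017]), 'joint_torque': array([ -0.0019, -54.4631, -27.3662,   0.0642,   0.0228,  -0.0001]), 'ee_pos': array([ 145.9117, -607.096 ,  183.1289]), 'orientation': array([-3.1183, -0.3694,  0.0002]), 'ft_force': array([0.4583, 0.6302, 0.0755]), 'moment': array([ 0.0668, -0.0267,  0.0059]), 'grasp_force': 0.0, 'width': 87.79859697452751}
scene {'vfov': 49.581470815642746, 'cx': 321.68537806822036, 'cy': 239.7665365743649, 'R': array([[-0.8396,  0.543 ,  0.0189],
       [ 0.3264,  0.5319, -0.7813],
       [-0.4343, -0.6498, -0.6238]]), 't': array([ 476.6785,    9.6429, 1595.5785])}
top {'vfov': 45.76418029932136, 'cx': 319.6410564849472, 'cy': 240.20888031226326, 'R': array([[-0.0407, -0.9992, -0.0017],
       [-0.9762,  0.0402, -0.213 ],
       [ 0.2129, -0.007 , -0.9771]]), 't': array([ -93.7359,  524.521 , 1601.6742])}
{'vfov': 59.11816848416233, 'cx': 318.84126454611885, 'cy': 240.62071532428095, 'T_tool_cam': array([[  -0.0001,   -0.9668,   -0.2555,   69.4348],
       [   1.    ,    0.0002,   -0.0012,    0.2636],
       [   0.0012,   -0.2555,    0.9668, -199.6426],
       [   0.    ,    0.    ,    0.    ,    1.    ]])}
```

View pics/top0.png

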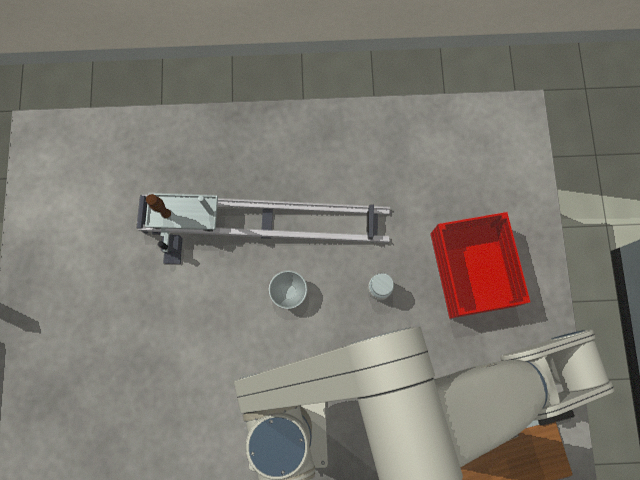

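View pics/scene0.png

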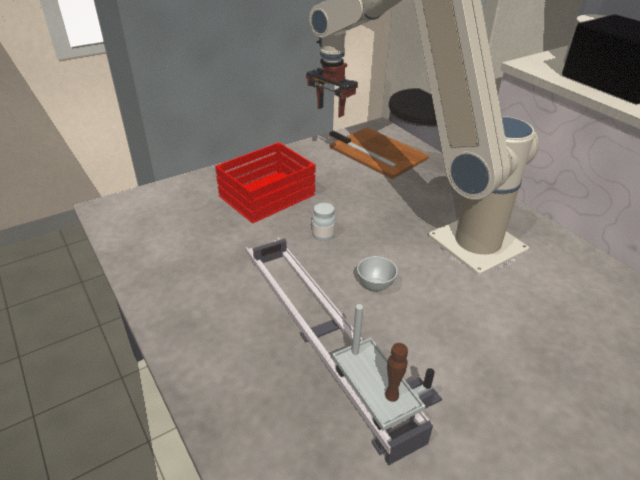

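```bash
python3 - <<'E'
import cv2,numpy as np
t=cv2.imread("pics/top0.png");s=cv2.imread("pics/scene0.png")
a=cv2.resize(t[185:270,130:230],None,fx=6,fy=6,interpolation=cv2.INTER_CUBIC)
cv2.imwrite("pics/c1.png",a)
b=cv2.resize(s[295:465,330:445],None,fx=3.5,fy=3.5,interpolation=cv2.INTER_CUBIC)
b2=cv2.resize(t[190:260,350:405],None,fx=6,fy=6,interpolation=cv2.INTER_CUBIC)
o=np.zeros((600,760,3),np.uint8);o[:b.shape[0],:b.shape[1]]=b[:600];o[:420,420:420+330]=b2;cv2.imwrite("pics/c2.png",o)
E
```

```text
(no output)
```

View pics/c1.png

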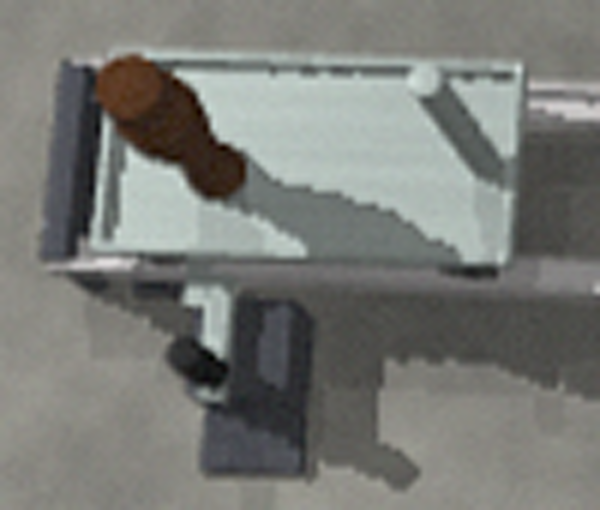

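View pics/c2.png

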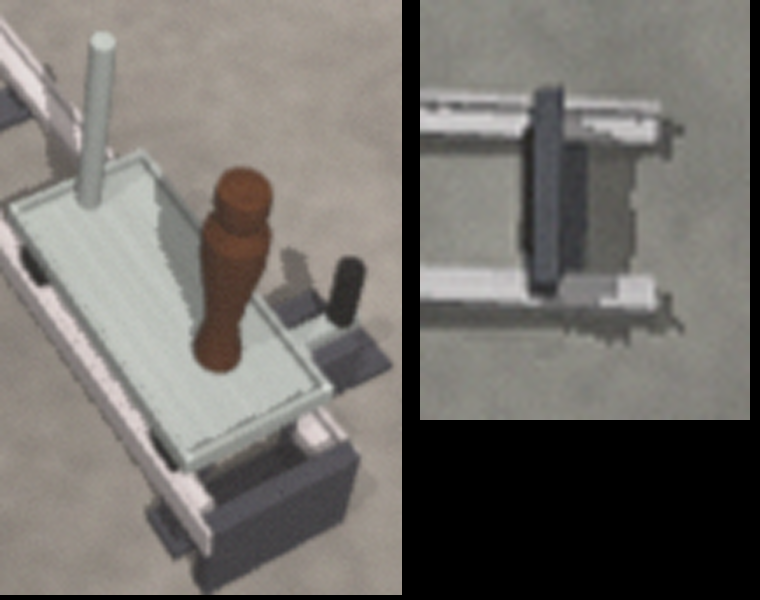

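```bash
cat > h.py <<'E'
from workcell import ctrl
import numpy as np
np.set_printoptions(precision=3,suppress=True)
def ray(n,uv):
    p=ctrl.camera_params(n);f=240/np.tan(np.radians(p['vfov'])/2);R=np.array(p['R']);t=np.array(p['t'])
    d=R.T@np.array([(uv[0]-p['cx'])/f,(uv[1]-p['cy'])/f,1]);return -R.T@t,d/np.linalg.norm(d)
def tri(a,b):
    A=np.zeros((3,3));v=np.zeros(3);M=[]
    for c,d in(a,b):
        P=np.eye(3)-np.outer(d,d);A+=P;v+=P@c;M.append((P,c))
    X=np.linalg.solve(A,v);return X,[np.linalg.norm(P@(X-c)) for P,c in M]
def plane(r,z): c,d=r;return c+d*(z-c[2])/d[2]
E
python3 - <<'E'
from h import *
T=lambda x,y,ox=130,oy=185:ray("top",(ox+(x+.5)/6-.5,oy+(y+.5)/6-.5))
S=lambda x,y:ray("scene",(330+(x+.5)/3.5-.5,295+(y+.5)/3.5-.5))
for n,t,s,z in(("post",(425,79),(102,41),230),("knob",(183,354),(350,265),109),("mill",(130,85),(245,185),0)):
    print(n,tri(T(*t),S(*s)),plane(T(*t),z),plane(S(*s),z))
k=plane(T(183,354),109);p=plane(T(425,79),230);print("yaw post-knob",np.arctan2(*(k-p)[1::-1])-np.arctan2(-102,-131))
for z in(40,55,70):
    a=plane(T(128,190,350,190),z);print("stop",z,a,"yaw",np.arctan2(*(a-p)[1::-1]))
print("bracket corners z46",[plane(T(*c),46) for c in((205,470),(303,470),(313,310))])
E
```

```text
post (array([610.74 , 197.382, 228.119]), [np.float64(0.26360101409554354), np.float64(0.2636010140956055)]) [610.358 196.812 230.   ] [611.742 198.993 230.   ]
knob (array([518.015, 335.208, 107.716]), [np.float64(0.26746021206623277), np.float64(0.26746021206659737)]) [517.554 335.052 109.   ] [519.032 335.651 109.   ]
mill (array([611.602, 326.789, 232.47 ]), [np.float64(0.889474256228238), np.float64(0.8894742562281908)]) [683.837 395.307   0.   ] [464.746 191.427   0.   ]
yaw post-knob 4.642035115719862
stop 40 [ 575.084 -269.565   40.   ] yaw -1.646287623158653
stop 55 [ 571.346 -268.043   55.   ] yaw -1.6545236786662472
stop 70 [ 567.608 -266.521   70.   ] yaw -1.6628023659613567
bracket corners z46 [array([473.58 , 340.917,  46.   ]), array([471.629, 293.397,  46.   ]), array([551.088, 289.414,  46.   ])]
```

```bash
cat > st.py <<'E'
from h import *
from scipy.spatial.transform import Rotation as Ro
o=ctrl.get_obs();R=Ro.from_rotvec(o['orientation']).as_matrix()
yaw=-1.643;ex=np.array([np.cos(yaw),np.sin(yaw),0]);ey=np.array([-ex[1],ex[0],0]);O=np.array([599.8,42.8,0])
if __name__=="__main__":
    p=o['ee_pos']-O;print("t %.3f slide xyz"%o['t'],np.array([p@ex,p@ey,p[2]]),"yaw err",np.arctan2(R[1,1],R[0,1])-yaw,"tilt",R[:,2],"q",o['qpos'],"w %.1f gf %.1f"%(o['width'],o['grasp_force']),o['ft_force'])
E
python3 -m pendant '{"grip":[1,1,1,1,1,1,1,1,1,1,1,1],"linear":[[0,0,-41],[0,0,-41],[0,0,-41],[0,0,-20],[28,-29,0],[28,-29,0],[28,-29,0],[28,-29,0],[28,-29,0],[28,-29,0],[28,-29,0],[28,-29,0]],"angular":[[0,0,0.103],[0,0,0.103],[0,0,0.102],[0,0,0],[0,0,0],[0,0,0],[0,0,0],[0,0,0],[0,0,0],[0,0,0],[0,0,0],[0,0,0]]}'; python3 st.py
```

```text
t: 1.1
ee_pos: [387.1, -390.7, 326.7]
orientation: [-3.139, 0.114, 0.0]
ft_force: [0.0, -1.1, -0.6]
width: 88.2
grasp_force: 0.0
t 1.100 slide xyz [ 447.719 -180.825  326.665] yaw err -0.0001863048999350969 tilt [-0.  0. -1.] q [-0.812  0.175  1.639  0.     1.328  0.832] w 88.2 gf 0.0 [ 0.04  -1.132 -0.632]
```

```bash
python3 -m pendant '{"grip":[1,1,1,1,1,1,1,1,1,1,1,1],"linear":[[7,-41,0],[7,-41,0],[7,-41,0],[7,-41,0],[7,-41,0],[7,-41,0],[7,-41,0],[7,-41,0],[7,-41,0],[7,-41,0],[7,-41,0],[0,-41,0]],"angular":[[0,0,0],[0,0,0],[0,0,0],[0,0,0],[0,0,0],[0,0,0],[0,0,0],[0,0,0],[0,0,0],[0,0,0],[0,0,0],[0,0,0]]}' >/dev/null; python3 st.py
```

```text
t 2.100 slide xyz [ -44.636 -104.355  326.671] yaw err 1.8156574816741156e-05 tilt [ 0. -0. -1.] q [ 0.164  0.103  1.723 -0.     1.315  1.807] w 87.5 gf 0.0 [ 0.981 -0.417 -0.354]
```

```bash
python3 -m pendant '{"grip":[1,1,1,1,1,1,1,1,1,1,1,1],"linear":[[2,-40,0],[0,-40,0],[0,-40,0],[0,-40,0],[0,-40,0],[0,-40,0],[0,-1,20],[0,0,38],[0,0,38],[0,0,38],[0,0,30],[0,0,0]],"angular":[[0,0,0],[0,0,0],[0,0,0],[0,0,0],[0,0,0],[0,0,0],[0,0,0],[0,0,0],[0,0,0],[0,0,0],[0,0,0],[0,0,0]]}' >/dev/null; python3 st.py; python3 - <<'E'
from h import *
import cv2
cv2.imwrite("pics/w1.png",ctrl.get_image("wrist")[:,:,::-1])
E
```

```text
t 3.100 slide xyz [-280.602 -106.814  156.027] yaw err 0.00021544056689815072 tilt [-0.01  -0.006 -1.   ] q [ 0.552  0.44   1.675 -0.     1.039  2.195] w 87.8 gf 0.0 [-0.693 -0.785 -0.601]
```

View pics/w1.png

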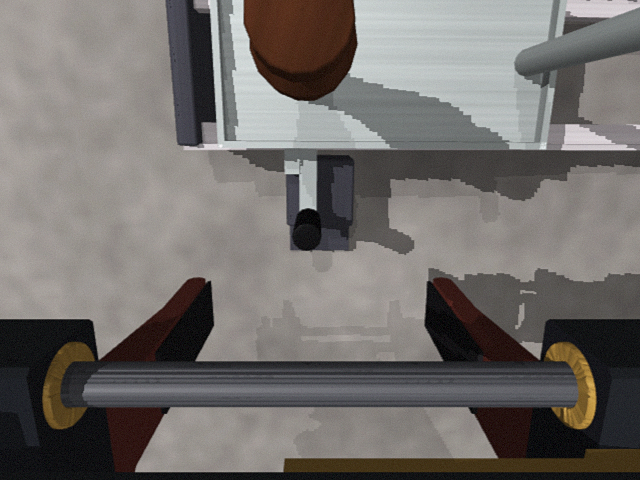

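The wrist view shows the knob top at about (307, 232), left of the centre line between the fingers (~(319)); the mill is clear above.

```bash
python3 st.py; python3 - <<'E'
from st import *
p=ctrl.camera_params("wrist");T=np.array(p['T_tool_cam']);f=240/np.tan(np.radians(p['vfov'])/2)
d=R@T[:3,:3]@np.array([(307-p['cx'])/f,(232-p['cy'])/f,1]);c=o['ee_pos']+R@T[:3,3]
X=c+d*(109-c[2])/d[2]-O;print(X@ex,X@ey,c)
E
```

```text
t 3.150 slide xyz [-281.881 -104.943  159.6  ] yaw err 4.58052513772067e-05 tilt [-0.006 -0.004 -1.   ] q [0.552 0.437 1.671 0.    1.042 2.195] w 87.8 gf 0.0 [-0.485  0.062  0.248]
-288.87339233858734 -96.50765413447087 [586.066 327.068 358.812]
```

```bash
python3 -m pendant '{"grip":[1,1,1],"linear":[[0,0,0],[0,0,0],[0,0,0]],"angular":[[0,0,0],[0,0,0],[0,0,0]]}' >/dev/null; python3 - <<'E'
from h import *
import cv2,runpy
runpy.run_path("st.py",run_name="__main__")
from st import *
im=ctrl.get_image("wrist")
m=(im.max(2)<35).astype(np.uint8)[170:270,250:360]
n,l,s,c=cv2.connectedComponentsWithStats(m);print(s,c)
p=ctrl.camera_params("wrist");T=np.array(p['T_tool_cam']);f=240/np.tan(np.radians(p['vfov'])/2)
for i in range(1,n):
  if s[i,4]>150:
    # knob silhouette bottom = near rim of top, radius from width
    u,v=s[i,0]+250+s[i,2]/2,s[i,1]+170+s[i,3]-s[i,2]/2
    d=R@T[:3,:3]@np.array([(u-p['cx'])/f,(v-p['cy'])/f,1]);cc=o['ee_pos']+R@T[:3,3]
    X=cc+d*(109-cc[2])/d[2]-O;print(u,v,X@ex,X@ey)
E
```

```text
t 3.400 slide xyz [-284.434 -101.235  165.487] yaw err -8.134119753488989e-05 tilt [ 0.004  0.002 -1.   ] q [0.552 0.431 1.665 0.    1.041 2.195] w 88.0 gf 0.0 [1.11  0.457 0.068]
[[   0    0  110  100 9943]
 [  88    0    1    1    1]
 [  92    0    1    1    1]
 [  94    1    1    1    1]
 [  98    1    1    1    1]
 [ 100    0    1    1    1]
 [ 106    0    1    1    1]
 [  75    3    1    3    3]
 [  89    3    2    1    2]
 [ 104    2    1    1    1]
 [ 106    2    1    1    1]
 [  85    5    1    1    1]
 [  94    5    1    1    1]
 [  96    4    1    1    1]
 [  77    7    1    1    1]
 [  79    7    2    2    3]
 [  85    7    1    1    1]
 [  87    7    1    1    1]
 [  74   10    2    1    2]
 [  83   10    1    1    1]
 [  88   10    1    1    1]
 [  74   12    2    2    2]
 [  79   13    1    1    1]
 [  84   12    1    1    1]
 [  88   13    1    1    1]
 [  85   15    1    1    1]
 [  75   17    2    4    5]
 [  87   17    1    1    1]
 [  82   19    1    1    1]
 [  85   18    1    1    1]
 [  88   19    1    1    1]
 [  75   22    1    1    1]
 [  78   22    5    5   
[... 2943 characters left out ...]
  ]
 [ 87.     47.667]
 [ 76.     48.   ]
 [ 77.     51.   ]
 [ 84.     50.   ]
 [ 91.     51.   ]
 [ 80.     52.5  ]
 [ 83.     53.   ]
 [ 89.     53.   ]
 [ 92.     55.333]
 [ 95.333  55.   ]
 [ 98.     54.   ]
 [100.667  55.667]
 [ 83.     56.   ]
 [ 93.5    57.   ]
 [ 83.     58.   ]
 [ 87.     59.   ]
 [ 89.     58.   ]
 [ 96.     58.   ]
 [100.     59.5  ]
 [104.     58.   ]
 [106.     58.   ]
 [ 79.667  61.667]
 [ 85.     60.   ]
 [ 87.     61.   ]
 [ 92.2    63.   ]
 [ 98.     61.5  ]
 [ 83.     62.4  ]
 [ 86.     63.   ]
 [ 90.     63.   ]
 [101.     63.   ]
 [ 98.889  66.333]
 [101.     65.   ]
 [ 98.     70.5  ]
 [102.     71.   ]]
316.0 240.0 -286.3642974614883 -98.91119245461778
```

```bash
python3 -m pendant '{"grip":[1,1,1,1,1,1,1,1,1,1,1,1],"linear":[[1,-1,10],[0,-1,15],[0,0,15],[0,0,15],[0,0,15],[0,0,12],[0,0,6],[0,0,0],[0,0,0],[0,0,0],[0,0,0],[0,0,0]],"angular":[[0,0,0],[0,0,0],[0,0,0],[0,0,0],[0,0,0],[0,0,0],[0,0,0],[0,0,0],[0,0,0],[0,0,0],[0,0,0],[0,0,0]]}' >/dev/null; python3 st.py
for i in 1 2 ; do python3 -m pendant '{"grip":[-0.7,-0.7],"linear":[[0,0,0],[0,0,0]],"angular":[[0,0,0],[0,0,0]]}' | grep -E "width|grasp"; done; python3 -m pendant '{"grip":[-0.7,-0.7,-0.7,-0.7],"linear":[[0,0,0],[0,0,0],[0,0,0],[0,0,0]],"angular":[[0,0,0],[0,0,0],[0,0,0],[0,0,0]]}'|grep -E "width|grasp"; python3 st.py
```

```text
t 4.450 slide xyz [-285.822 -101.18    75.711] yaw err -6.622192734173638e-07 tilt [ 0.001  0.001 -1.   ] q [ 0.554  0.548  1.714 -0.     0.878  2.197] w 87.8 gf 0.0 [ 0.235 -0.612 -0.329]
width: 78.1
grasp_force: 0.0
width: 64.8
grasp_force: 0.0
width: 38.0
grasp_force: 0.0
t 5.117 slide xyz [-285.474 -101.688   74.823] yaw err 3.3343819905606864e-05 tilt [-0. -0. -1.] q [ 0.554  0.549  1.714 -0.     0.878  2.197] w 38.0 gf 0.0 [-0.222 -0.234  0.508]
```

```bash
python3 -m pendant '{"grip":[-0.8,-0.8,-0.8,-0.8,-0.8],"linear":[[0,0,0],[0,0,0],[0,0,0],[0,0,0],[0,0,0]],"angular":[[0,0,0],[0,0,0],[0,0,0],[0,0,0],[0,0,0]]}' |grep -E "width|grasp"; python3 st.py
```

```text
width: 9.8
grasp_force: 0.0
t 5.533 slide xyz [-285.476 -101.652   74.882] yaw err 1.9051099682920736e-05 tilt [ 0.  0. -1.] q [0.554 0.549 1.714 0.    0.878 2.197] w 9.8 gf 0.0 [-0.395 -0.41   0.349]
```

```bash
python3 - <<'E'
from h import *
import cv2
a=ctrl.get_image("scene")[:,:,::-1];b=ctrl.get_image("wrist")[:,:,::-1]
o=np.zeros((560,800,3),np.uint8);o[:,:400]=cv2.resize(a[280:420,360:460],(400,560));o[:300,400:]=cv2.resize(b,(400,300));cv2.imwrite("pics/m1.png",o)
cv2.imwrite("pics/scene1.png",a)
E
```

```text
(no output)
```

View pics/m1.png

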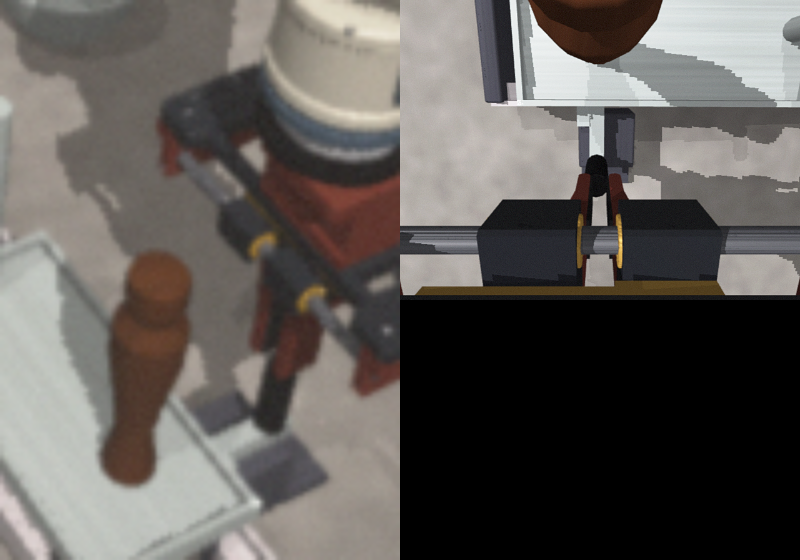

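The left panel (scene crop) shows the knob standing whole in front of the fingers, which are on the robot's side of it; in the wrist panel the knob is at about (597,165), beyond the finger tips (~(597,180)).

```bash
python3 - <<'E'
from st import *
import cv2
p=ctrl.camera_params("wrist");T=np.array(p['T_tool_cam']);f=240/np.tan(np.radians(p['vfov'])/2)
Ti=np.linalg.inv(T)
def pw(X):
    c=(Ti@np.append(X,1))[:3];return np.array([f*c[0]/c[2]+p['cx'],f*c[1]/c[2]+p['cy']])
def ps(n,X):
    q=ctrl.camera_params(n);F=240/np.tan(np.radians(q['vfov'])/2);c=np.array(q['R'])@X+q['t'];return F*c[0]/c[2]+q['cx'],F*c[1]/c[2]+q['cy']
print("tcp",pw([0,0,0]),"grasp",pw([0,0,-19]),"pad x+10",pw([10,0,0]),pw([10,0,-19]))
W=lambda s:O+s[0]*ex+s[1]*ey+np.array([0,0,s[2]])
for y in(-102,-95,-85):
    X=W((-286,y,109));print(y,pw(R.T@(X-o['ee_pos'])),ps("scene",X),ps("top",X))
print("tcp scene",ps("scene",o['ee_pos']))
im=ctrl.get_image("wrist")[:,:,::-1]
cv2.imwrite("pics/w2.png",cv2.resize(im[200:400,220:420],(800,800))[:600])
E
```

```text
tcp [318.764 272.998] grasp [318.718 286.779] pad x+10 [318.761 253.749] [318.714 265.853]
-102 [317.456 300.53 ] (np.float64(429.68549897545836), np.float64(370.20815391647574)) (np.float64(159.96291399978486), np.float64(243.1919671843604))
-95 [317.441 284.877] (np.float64(427.0078790468269), np.float64(371.5000289714093)) (np.float64(160.1891536060049), np.float64(240.76673744730226))
-85 [317.419 261.956] (np.float64(423.1594026262434), np.float64(373.35680880565275)) (np.float64(160.5116253471964), np.float64(237.30992425192588))
tcp scene (np.float64(427.02660894562064), np.float64(380.1099585374054))
```

View pics/w2.png

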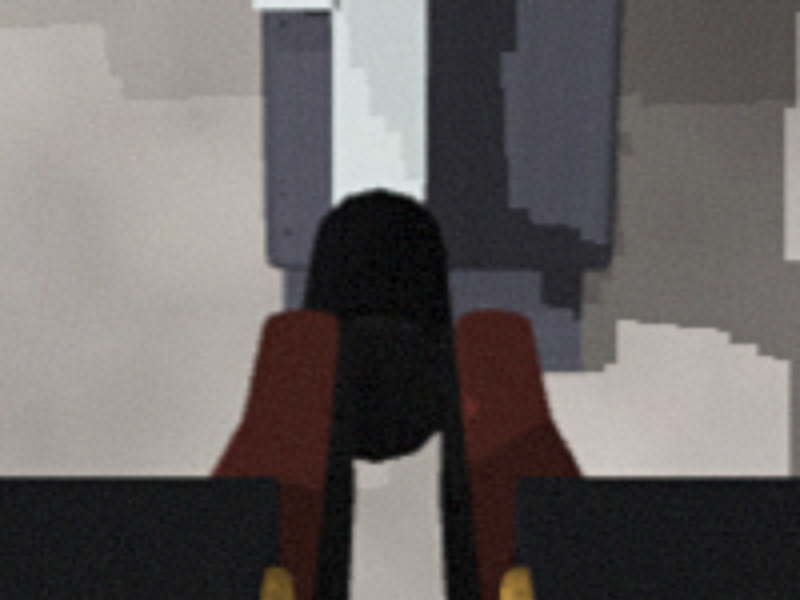

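```bash
python3 st.py; python3 -m pendant '{"grip":[-1,-1,-1,-1],"linear":[[0,0,0],[0,0,0],[0,0,0],[0,0,0]],"angular":[[0,0,0],[0,0,0],[0,0,0],[0,0,0]]}' |grep -E "width|grasp"; python3 st.py
```

```text
t 5.683 slide xyz [-285.486 -101.646   74.888] yaw err 3.298265706730419e-05 tilt [ 0. -0. -1.] q [ 0.554  0.549  1.714 -0.     0.878  2.197] w 8.9 gf 0.0 [-0.312  0.536  0.727]
width: 0.3
grasp_force: 0.0
t 6.017 slide xyz [-285.465 -101.671   74.864] yaw err 5.976759309689328e-05 tilt [-0. -0. -1.] q [ 0.554  0.549  1.714 -0.     0.878  2.197] w 0.3 gf 0.0 [ 0.003 -0.87   0.388]
```

```bash
python3 - <<'E'
from st import *
import cv2
def ps(n,X):
    q=ctrl.camera_params(n);F=240/np.tan(np.radians(q['vfov'])/2);c=np.array(q['R'])@X+q['t'];return F*c[0]/c[2]+q['cx'],F*c[1]/c[2]+q['cy']
print(ps("scene",np.array([146,-607.7,183.9])),ps("scene",np.array([146,-607.7,217])))
print(ps("scene",o['ee_pos']),ps("scene",o['ee_pos']+[0,0,33]))
a=cv2.imread("pics/scene0.png");b=ctrl.get_image("scene")[:,:,::-1]
c=np.hstack([cv2.resize(a[50:150,290:380],None,fx=4,fy=4),cv2.resize(b[320:420,385:475],None,fx=4,fy=4)])
cv2.imwrite("pics/m2.png",c)
E
```

```text
(np.float64(329.6059218722796), np.float64(122.31719885941945)) (np.float64(329.878478536912), np.float64(113.4630169158493))
(np.float64(427.02362766551016), np.float64(380.1058517125216)) (np.float64(429.3200007484753), np.float64(370.42260011638496))
```

View pics/m2.png

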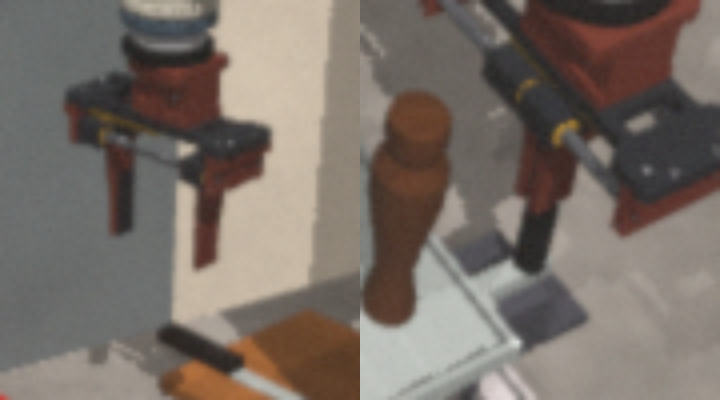

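Both views agree: the real finger tips are 33 mm higher than the reported TCP (tip midpoint seen at row 113 instead of 122 at the start). So the fingers shut just above the knob; I'll go 33 mm lower from here on.

```bash
python3 -m pendant '{"grip":[0,0,0,0,0,0,0,0,0,0,0,0],"linear":[[0,0,0],[0,0,0],[0,0,0],[0,0,0],[0,0,0],[1,-1,0],[0,0,6],[0,0,9],[0,0,9],[0,0,6],[0,0,3],[0,0,0]],"angular":[[0,0,0],[0,0,0],[0,0,0],[0,0,0],[0,0,0],[0,0,0],[0,0,0],[0,0,0],[0,0,0],[0,0,0],[0,0,0],[0,0,0]]}' >/dev/null; python3 st.py
python3 -m pendant '{"grip":[-0.7,-0.7,-0.7,-0.7,-0.7,-0.7],"linear":[[0,0,0],[0,0,0],[0,0,0],[0,0,0],[0,0,0],[0,0,0]],"angular":[[0,0,0],[0,0,0],[0,0,0],[0,0,0],[0,0,0],[0,0,0]]}'; python3 st.py
```

```text
t 7.067 slide xyz [-285.901 -101.416   40.438] yaw err 1.607102046286002e-05 tilt [-0.002 -0.001 -1.   ] q [ 0.554  0.6    1.724 -0.     0.82   2.197] w 44.0 gf 0.0 [-1.176 -0.637 -0.483]
t: 7.57
ee_pos: [520.5, 337.1, 42.4]
orientation: [-3.137, 0.114, -0.002]
ft_force: [-0.2, 4.6, -1.5]
width: 17.4
grasp_force: 30.0
t 7.567 slide xyz [-287.834 -100.283   42.392] yaw err -0.0002276044894060636 tilt [ 0.001  0.002 -1.   ] q [0.555 0.598 1.722 0.002 0.819 2.197] w 17.4 gf 30.0 [-0.171  4.577 -1.533]
```

```bash
python3 -m pendant '{"grip":[-0.7,-0.7,-0.7,-0.7,-0.7,-0.7],"linear":[[-3,-1,0],[-3,-1,0],[-3,0,0],[-3,0,0],[0,0,0],[0,0,0]],"angular":[[0,0,0],[0,0,0],[0,0,0],[0,0,0],[0,0,0],[0,0,0]]}'|grep ft; python3 st.py
```

```text
ft_force: [-0.9, -4.1, 6.9]
t 8.067 slide xyz [-287.988 -113.248   42.289] yaw err 0.00012123988093071247 tilt [-0.001 -0.001 -1.   ] q [ 0.568  0.588  1.743 -0.     0.811  2.211] w 17.3 gf 30.0 [-0.928 -4.141  6.942]
```

```bash
python3 -m pendant '{"grip":[0.27,0.27,0.27,0.27,0.27,0.27,0.27,0.27,0.27,0.27,0.27,0.27],"linear":[[0,0,0],[0,0,0],[0,0,0],[0,0,-10],[0,0,-20],[0,0,-15],[0,10,-5],[5,15,0],[10,10,0],[10,0,0],[0,0,0],[0,0,0]],"angular":[[0,0,0],[0,0,0],[0,0,0],[0,0,0],[0,0,0],[0,0,0],[0,0,0],[0,0,0],[0,0,0],[0,0,0],[0,0,0],[0,0,0]]}'|grep ft; python3 st.py;  python3 - <<'E'
from h import *
import cv2
b=ctrl.get_image("wrist")[:,:,::-1]
cv2.imwrite("pics/w3.png",b)
E
```

```text
ft_force: [-0.4, 0.3, -0.4]
t 9.067 slide xyz [-253.373  -86.886   91.531] yaw err -0.0013522033884187934 tilt [-0.  0. -1.] q [0.497 0.518 1.722 0.    0.901 2.141] w 55.8 gf 0.0 [-0.361  0.289 -0.407]
```

View pics/w3.png

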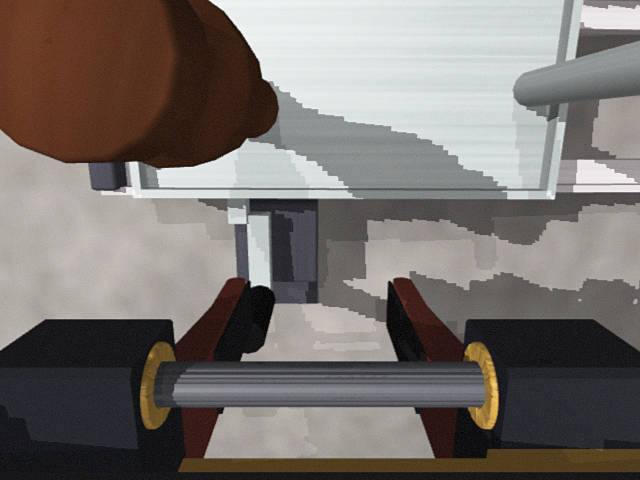

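```bash
python3 - <<'E'
from st import *
p=ctrl.camera_params("wrist");T=np.array(p['T_tool_cam']);f=240/np.tan(np.radians(p['vfov'])/2);Ti=np.linalg.inv(T)
def pw(X):
    c=(Ti@np.append(X,1))[:3];return np.array([f*c[0]/c[2]+p['cx'],f*c[1]/c[2]+p['cy']])
W=lambda s:O+s[0]*ex+s[1]*ey+np.array([0,0,s[2]])
for x in(-290,-286,-282):
  for y in(-116,-113,-110): print(x,y,pw(R.T@(W((x,y,109))-o['ee_pos'])))
for yy in(-28,-34.7,-41.5): print(yy,pw([10,yy,-33]),pw([-10,yy,-33]))
import cv2
im=cv2.imread("pics/w3.png");g=im.max(2)[250:360,200:300];print(g[60:104:6,20:90:3])
E
```

```text
-290 -116 [242.009 342.171]
-290 -113 [241.709 336.436]
-290 -110 [241.406 330.657]
-286 -116 [250.424 342.169]
-286 -113 [250.156 336.434]
-286 -110 [249.886 330.654]
-282 -116 [258.839 342.166]
-282 -113 [258.604 336.431]
-282 -110 [258.366 330.651]
-28 [251.482 276.372] [253.385 320.452]
-34.7 [235.407 276.368] [237.763 320.447]
-41.5 [219.093 276.364] [221.909 320.442]
[[ 54  50  44  53  47  10  19  16  19  15  19  17  18  14   6  11   4  11
  176 167 171 170 173 171]
 [ 53  47  48  59  17  17  21  18  20  19  15  16   8  13  15  11  20 131
  171 164 169 168 169 170]
 [ 43  39  54  13  16  26  16  16  19  18  20  14   1   7  17  19   7 191
  176 163 163 164 167 167]
 [ 46  58  18  19  22  20  13  26  17  12  20  27  25  25   8  10 149 180
  179 166 163 169 170 168]
 [ 61  21  25  17  17  11  18  23  18  13  23  23  25  19  23  14 163 161
  160 161 165 171 177 168]
 [ 16  18  29  23  23  17  23  19  19  15  24  17  23  27  20 144 174 166
  167 164 166 169 171 172]
 [ 18  23  17  23   4  25  24  12  17  28  25  25  24  25 108 176 177 172
  184 180 170 169 173 173]
 [ 18  26  13  23  29  22  23  12  34  22  31  92 166 174 175 174 179 171
  176 173 175 171 167 169]]
```

The knob's top is at about (246,333), directly behind the uphill finger as planned; the carriage is still at the top. Descend and pre-approach.

```bash
python3 -m pendant '{"grip":[0.27,0.27,0.27,0.27,0.27,0.27,0.27,0.27],"linear":[[0,1,8],[0,0,12],[0,0,12],[0,0,6],[0,0,2],[0,0,0],[0,0,0],[0,0,0]],"angular":[[0,0,0],[0,0,0],[0,0,0],[0,0,0],[0,0,0],[0,0,0],[0,0,0],[0,0,0]]}'|grep ft; python3 st.py;python3 -m pendant '{"grip":[0.27,0.27,0.27,0.27],"linear":[[-2,0,0],[-2,0,0],[-2,0,0],[0,0,0]],"angular":[[0,0,0],[0,0,0],[0,0,0],[0,0,0]]}'|grep ft; python3 st.py
```

```text
ft_force: [-0.4, 0.5, 0.5]
t 9.783 slide xyz [-252.717  -87.355   52.219] yaw err 7.725067703256983e-05 tilt [ 0.001  0.    -1.   ] q [ 0.497  0.573  1.741 -0.     0.828  2.139] w 55.6 gf 0.0 [-0.415  0.494  0.472]
ft_force: [-0.7, -0.6, -0.3]
t 10.117 slide xyz [-252.561  -93.821   52.228] yaw err 0.0001225712261361256 tilt [ 0.  0. -1.] q [ 0.502  0.566  1.753 -0.     0.821  2.145] w 55.4 gf 0.0 [-0.697 -0.63  -0.264]
```

```bash
cat > mq.py <<'E'
from st import *
import cv2,sys
def ps(n,X):
    q=ctrl.camera_params(n);F=240/np.tan(np.radians(q['vfov'])/2);c=np.array(q['R'])@X+q['t'];return np.array([F*c[0]/c[2]+q['cx'],F*c[1]/c[2]+q['cy']])
W=lambda s:O+s[0]*ex+s[1]*ey+np.array([0,0,s[2]])
def foot(im):  # im RGB, scene; brown component, foot rows
    i=im.astype(int);r,g,b=i[...,0],i[...,1],i[...,2]
    m=((r>35)&(r>1.5*g)&(g>=1.25*b)).astype(np.uint8);m[:230]=0;m=cv2.morphologyEx(m,cv2.MORPH_OPEN,np.ones((3,3)))
    n,l,s,c=cv2.connectedComponentsWithStats(m);k=max(range(1,n),key=lambda j:s[j,4])
    v,u=np.nonzero(l==k);bot=v.max();return np.array([u[v>bot-8].mean(),bot]),s[k]
def q_of(uv):
    qs=np.arange(0,431);P=np.array([ps("scene",W((-284+.998*q,-9,85-.06*q))) for q in qs])
    base=np.load("base.npy");d=np.linalg.norm(P-P[0]+base-uv,axis=1);return qs[d.argmin()],d.min()
if __name__=="__main__":
    im=ctrl.get_image("scene");f,s=foot(im)
    if len(sys.argv)>1: np.save("base.npy",f)
    print("t img %.3f"%o['t'],f,s,"q,resid",q_of(f))
    x=(o['ee_pos']-O);print("tool slide",x@ex,x@ey,x[2],"post now x",-155+.998*q_of(f)[0],"w",o['width'])
E
python3 mq.py base; python3 - <<'E'
from mq import *
print(foot(cv2.imread("pics/scene0.png")[:,:,::-1]),ps("scene",W((-284,-9,85))))
E
```

```text
t img 10.117 [399.987 356.   ] [393 345  14  12 115] q,resid (np.int64(0), np.float64(0.0))
tool slide -252.5609562943606 -93.82109201346258 52.2279199158967 post now x -155.0 w 55.39993024965146Traceback (most recent call last):
  File "<stdin>", line 2, in <module>
  File "mq.py", line 9, in foot
    n,l,s,c=cv2.connectedComponentsWithStats(m);k=max(range(1,n),key=lambda j:s[j,4])
                                                  ~~~^^^^^^^^^^^^^^^^^^^^^^^^^^^^^^^^
ValueError: max() iterable argument is empty
```

```bash
python3 - <<'E'
import cv2
im=cv2.imread("pics/scene1.png")[:,:,::-1];
# m1 crop: origin(360,280) x4
for n,x,y in(("head",160,275),("neck",150,350),("body",140,400),("foot",130,465),("bodyL",120,400),("finger",280,330),("grip",300,210),("deck",60,400)):
    u,v=360+x//4,280+y//4;print(n,u,v,im[v-1:v+2,u-1:u+2].reshape(-1,3).mean(0).round())
E
```

```text
head 400 348 [106.  67.  47.]
neck 397 367 [100.  65.  46.]
body 395 380 [80. 57. 46.]
foot 392 396 [90. 61. 48.]
bodyL 390 380 [71. 53. 44.]
finger 430 362 [58. 42. 38.]
grip 435 332 [68. 45. 39.]
deck 375 380 [190. 193. 187.]
```

```bash
sed -i 's/^    i=im.astype.*/    i=cv2.GaussianBlur(im,(5,5),0).astype(int);r,g,b=i[...,0],i[...,1],i[...,2]/; s/^    m=((r>35).*/    m=((r-b>19)\&(g-b>6)\&(r<150)).astype(np.uint8);m[:230]=0/' mq.py
python3 mq.py base; python3 - <<'E'
from mq import *
for n in("scene0","scene1"): print(foot(np.ascontiguousarray(cv2.imread(f"pics/{n}.png")[:,:,::-1])))
print(ps("scene",W((-284,-9,85))), [ps("scene",W((-284+.998*q,-9,85-.06*q))) for q in (100,200,300)])
E
```

```text
t img 10.167 [391.926 401.   ] [386 342  22  60 873] q,resid (np.int64(0), np.float64(0.0))
tool slide -252.5620814325163 -93.77554370305782 52.16637061122895 post now x -155.0 w 55.55907025104381
(array([391.938, 401.   ]), array([386, 342,  23,  60, 887], dtype=int32))
(array([391.938, 401.   ]), array([386, 342,  23,  60, 882], dtype=int32))
[391.2   394.254] [array([364.821, 361.383]), array([341.567, 332.407]), array([320.914, 306.671])]
```

```bash
python3 -m pendant '{"grip":[0.27,0.27,0.27,0.27,0.27,0.27,0.27],"linear":[[-14,0,0],[-15,0,0],[0,22,-30],[0,22,-30],[0,22,-30],[15,32,0],[15,32,0]],"angular":[[0,0,0],[0,0,0],[0,0,0],[0,0,0],[0,0,0],[0,0,0],[0,0,0]]}'|grep ft; python3 mq.py
```

```text
ft_force: [0.2, 0.2, -0.4]
t img 10.800 [481.465 252.   ] [455 230  52  23 911] q,resid (np.int64(147), np.float64(163.08990874877807))
tool slide -122.33150829601306 -91.50200060093272 144.31377473393627 post now x -8.294000000000011 w 55.98785928003843
```

```bash
sed -i 's/m\[:230\]=0/m[:230]=0;m[:,412:]=0/' mq.py; python3 mq.py
```

```text
t img 10.850 [374.553 378.   ] [369 320  20  59 821] q,resid (np.int64(67), np.float64(0.8464027028056975))
tool slide -117.24359997976931 -89.6270021271834 143.40380402635648 post now x -88.134 w 55.955811864341776
```

```bash
python3 -m pendant '{"grip":[0.27,0.2,0.15],"linear":[[10,32,0],[10,32,0],[10,28,0]],"angular":[[0,0,0],[0,0,0],[0,0,0]]}'|grep ft; python3 mq.py
```

```text
ft_force: [0.6, 0.3, 0.1]
t img 11.150 [359.027 359.   ] [354 302  19  58 777] q,resid (np.int64(129), np.float64(0.6304687792012599))
tool slide -29.723659014535073 -62.83723540846973 141.71485987306372 post now x -26.25800000000001 w 51.25535123909852
```

```bash
python3 -m pendant '{"grip":[0.15,-0.7,-0.7,-0.7],"linear":[[20,34,0],[22,19,1],[20,19,1],[0,19,1]],"angular":[[0,0,0],[0,0,0],[0,0,0],[0,0,0]]}'; python3 st.py
```

```text
t: 11.53
ee_pos: [598.3, -18.2, 139.0]
orientation: [-3.139, 0.114, -0.005]
ft_force: [0.0, -0.8, -0.1]
width: 34.2
grasp_force: 0.0
t 11.533 slide xyz [ 60.913   2.87  139.04 ] yaw err -0.0003855014432994075 tilt [ 0.003  0.    -1.   ] q [-0.05   0.437  1.726  0.     0.975  1.593] w 34.2 gf 0.0 [ 0.025 -0.845 -0.053]
```

```bash
python3 -m pendant '{"grip":[-0.7,-0.7],"linear":[[-1,19.5,1],[0,19.5,1]],"angular":[[0,0,0],[0,0,0]]}'; python3 st.py
```

```text
t: 11.7
ee_pos: [590.8, -56.4, 136.3]
orientation: [-3.139, 0.113, 0.002]
ft_force: [0.4, -1.3, -0.1]
width: 20.7
grasp_force: 0.0
t 11.700 slide xyz [ 99.589  -1.851 136.264] yaw err 0.00011472314676908013 tilt [-0.001  0.    -1.   ] q [-0.115  0.436  1.736  0.     0.971  1.527] w 20.7 gf 0.0 [ 0.418 -1.35  -0.099]
```

```bash
python3 -m pendant '{"grip":[-0.75,-0.75,-0.75,-0.75,-0.75,-0.75,-0.75,-0.75,-0.75,-0.75],"linear":[[0,19,1.1],[0,18,1.1],[0,15.5,0.9],[0,13,0.8],[0,10.5,0.6],[0,8,0.5],[0,5.5,0.3],[0,3,0.2],[0,1,0],[0,0,0]],"angular":[[0,0,0],[0,0,0],[0,0,0],[0,0,0],[0,0,0],[0,0,0],[0,0,0],[0,0,0],[0,0,0],[0,0,0]]}'; python3 st.py;python3 mq.py
```

```text
t: 12.53
ee_pos: [583.6, -149.2, 130.9]
orientation: [-3.139, 0.113, 0.002]
ft_force: [-1.5, 0.3, -5.5]
width: 15.7
grasp_force: 30.0
t 12.533 slide xyz [192.708  -2.266 130.86 ] yaw err -1.1595650373008581e-05 tilt [-0.001  0.    -1.   ] q [-0.27   0.455  1.719  0.     0.969  1.373] w 15.7 gf 30.0 [-1.483  0.324 -5.525]
t img 12.533 [312. 298.] [305 246  17  53 623] q,resid (np.int64(360), np.float64(2.1313334891218645))
tool slide 192.70795740236264 -2.2658541264180685 130.8599080212819 post now x 204.27999999999997 w 15.727558806561994
```

```bash
for i in 1 2; do python3 -m pendant '{"grip":[-0.75,-0.75,-0.75,-0.75,-0.75,-0.75,-0.75,-0.75,-0.75,-0.75,-0.75,-0.75],"linear":[[0,0,0],[0,0,0],[0,0,0],[0,0,0],[0,0,0],[0,0,0],[0,0,0],[0,0,0],[0,0,0],[0,0,0],[0,0,0],[0,0,0]],"angular":[[0,0,0],[0,0,0],[0,0,0],[0,0,0],[0,0,0],[0,0,0],[0,0,0],[0,0,0],[0,0,0],[0,0,0],[0,0,0],[0,0,0]]}' |grep -E "t:|width"; done; python3 - <<'E'
from mq import *
b=ctrl.get_image("scene");cv2.imwrite("pics/s5.png",cv2.resize(b[220:420,230:450,::-1],None,fx=3,fy=3)); print(foot(b))
E
```

```text
t: 13.58
width: 15.4
t: 14.58
width: 15.5
(array([311.817, 298.   ]), array([305, 246,  16,  53, 620], dtype=int32))
```

View pics/s5.png

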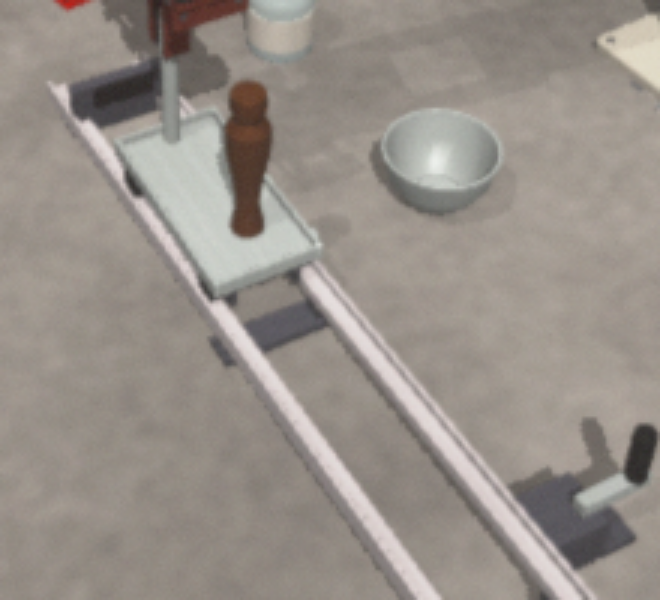

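The mill stands upright (247,160), the post is held, the bolt is well back. Ease down.

```bash
python3 -m pendant '{"grip":[-0.75,-0.75,-0.75,-0.75,-0.75,-0.75,-0.75,-0.75,-0.75,-0.75,-0.75,-0.75],"linear":[[0,1,0],[0,3,0.2],[0,4,0.3],[0,5,0.3],[0,5,0.3],[0,5,0.3],[0,5,0.3],[0,5,0.3],[0,5,0.3],[0,4,0.3],[0,3,0.2],[0,2,0.1]],"angular":[[0,0,0],[0,0,0],[0,0,0],[0,0,0],[0,0,0],[0,0,0],[0,0,0],[0,0,0],[0,0,0],[0,0,0],[0,0,0],[0,0,0]]}' |grep -E "t:|width|ft"; python3 st.py
python3 -m pendant '{"grip":[-0.75,-0.75,-0.75,-0.75,-0.75,-0.75],"linear":[[0,2,0.1],[0,2,0.1],[0,2,0.1],[0,2,0.1],[0,2,0.1],[0,2,0.1]],"angular":[[0,0,0],[0,0,0],[0,0,0],[0,0,0],[0,0,0],[0,0,0]]}' |grep -E "t:|width|ft"; python3 st.py
```

```text
t: 15.63
ft_force: [-6.3, 1.4, -19.4]
width: 15.8
t 15.633 slide xyz [240.429  -2.435 128.1  ] yaw err -0.0002796081630813685 tilt [-0.002  0.    -1.   ] q [-0.346  0.472  1.698 -0.     0.973  1.297] w 15.8 gf 30.0 [ -6.289   1.44  -19.411]
t: 16.13
ft_force: [-6.7, 1.2, -19.7]
width: 15.5
t 16.133 slide xyz [252.105  -2.467 127.405] yaw err 5.941119381125404e-06 tilt [-0.002  0.    -1.   ] q [-0.365  0.477  1.691 -0.     0.975  1.278] w 15.5 gf 30.0 [ -6.672   1.174 -19.663]
```

```bash
python3 -m pendant '{"grip":[-0.75,-0.75,-0.75,-0.75],"linear":[[0,2,0.4],[0,2,0.4],[0,2,0.4],[0,1.5,0.3]],"angular":[[0,0,0],[0,0,0],[0,0,0],[0,0,0]]}' |grep -E "t:|width|ft"; python3 st.py;python3 -m pendant '{"grip":[-0.75,-0.75,-0.75,-0.75],"linear":[[0,1.5,0.3],[0,1.5,0.3],[0,1,0.1],[0,0,0]],"angular":[[0,0,0],[0,0,0],[0,0,0],[0,0,0]]}' |grep -E "t:|width|ft"; python3 st.py
```

```text
t: 16.47
ft_force: [-9.5, 1.6, -9.0]
width: 15.1
t 16.467 slide xyz [259.995  -2.447 126.858] yaw err -5.1112277201337264e-05 tilt [-0.002 -0.    -1.   ] q [-0.377  0.481  1.686 -0.001  0.976  1.267] w 15.1 gf 30.0 [-9.471  1.612 -9.037]
t: 16.8
ft_force: [-8.9, 9.5, -7.5]
width: 15.7
t 16.800 slide xyz [262.302  -2.415 126.676] yaw err -0.00036034083765401625 tilt [-0.001  0.002 -1.   ] q [-0.382  0.482  1.684  0.002  0.977  1.261] w 15.7 gf 30.0 [-8.882  9.502 -7.488]
```

```bash
python3 -m pendant '{"grip":[0.2,0.2,0.2,0.2,0.2,0.2,0.2,0.2,0.2,0.2,0.2,0.2],"linear":[[0,0,0],[0,0,0],[0,0,0],[0,0,0],[0,0,-3],[0,0,-8],[0,0,-15],[0,0,-20],[0,0,-20],[0,0,-20],[-10,0,-15],[-15,0,-5]],"angular":[[0,0,0],[0,0,0],[0,0,0],[0,0,0],[0,0,0],[0,0,0],[0,0,0],[0,0,0],[0,0,0],[0,0,0],[0,0,0],[0,0,0]]}' |grep -E "t:|width|ft"; python3 -m pendant '{"grip":[0.2,0.2,0.2,0.2,0.2,0.2],"linear":[[-20,0,0],[-20,0,0],[-15,0,0],[-5,0,0],[0,0,0],[0,0,0]],"angular":[[0,0,0],[0,0,0],[0,0,0],[0,0,0],[0,0,0],[0,0,0]]}' |grep -E "t:|ft"; python3 st.py; python3 - <<'E'
from mq import *
b=ctrl.get_image("scene");f=foot(b);print(f,q_of(f[0]))
cv2.imwrite("pics/s6.png",cv2.resize(b[180:420,200:450,::-1],None,fx=2.4,fy=2.4))
E
```

```text
t: 17.8
ft_force: [0.4, -0.4, 0.5]
width: 52.9
t: 18.3
ft_force: [0.3, 1.1, 0.8]
t 18.300 slide xyz [263.849 -85.729 232.499] yaw err -0.0002826280450332064 tilt [ 0.002 -0.001 -1.   ] q [-0.43   0.241  1.774  0.     1.125  1.213] w 52.7 gf 0.0 [0.279 1.088 0.819]
(array([299.545, 283.   ]), array([292, 231,  16,  53, 611], dtype=int32)) (np.int64(429), np.float64(1.8073155804504328))
```

View pics/s6.png

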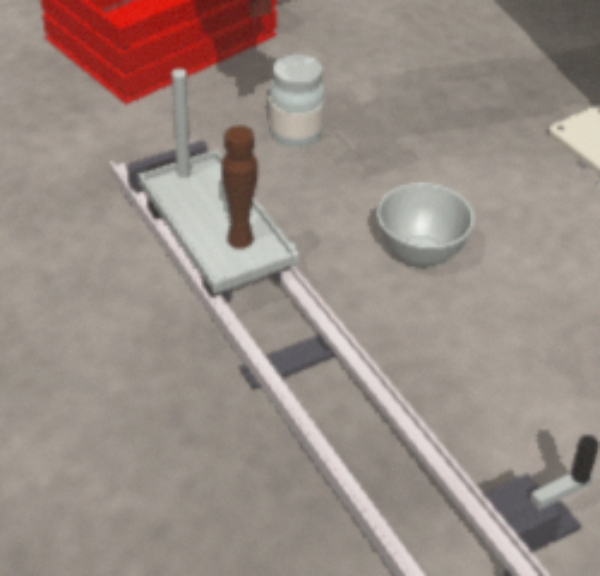

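The carriage is against the end stop (170,165), the mill upright (240,190), the bolt back (585,460), and the gripper clear.

```bash
python3 -c "
from workcell import ctrl
print(ctrl.close_job())"
```

```text
the job is handed in; nothing more can be done
None
```

I handed the job in: the bolt is drawn back, the carriage was caught while rolling, held still for two seconds, then eased against the end stop and let go, with the mill upright and the bowl, jar and crate untouched. The hand-in returned no verdict.

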